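# Stand up and square a stack of glass blanks in the stacking fixture

## Task

Five glass blanks were left leaning in the stacking fixture. With the white squaring block in the gripper, push them upright and tight against the backstop, closing the row with a firm, steady nip of about 15 N, and bring all their edges flush against the low side fence, so that the stack is square and ready to clamp. Go gently - hard pressing chips the glass, and the gripper itself must not touch it - leave the measuring tools alone, and finish by standing the block back on the bench beside the fixture.

Things in the scene. Friction and masses are not known exactly. Their poses are not given: they have to be found in the camera images.
- fixture: fixed stacking fixture: grey bed plate 250 (x) x 160 (y) x 12 mm with an upright backstop and a low side fence. Origin: centre of the bed's underside; +x points to the backstop, +y to the fence, z up. In this frame the backstop's face is at x = 85 mm, the fence's face at y = 55 mm, the bed's top at z = 12 mm. Row upright, tight and flush: x 35 to 85 mm, blank origins at y = 17.5 mm.
- backstop: the fixture's backstop, a fixed upright dark steel plate 67 mm wide (fixture y from -12 to 55 mm) and 80 mm tall above the bed, braced behind. Origin: middle of its face that meets the glass, at the level of the bed's top; axes as the fixture's. Blanks overhang it on the -y side. Glass chips if pressed here with over 45 N. Friction under the row takes up to 6 N of a push.
- fence: the fixture's side fence, a fixed dark steel bar 125 mm long (fixture x from -40 to 85 mm), 14 mm thick and 22 mm tall above the bed. Origin: middle of its face that meets the glass, at the level of the bed's top; axes as the fixture's. Glass chips if pressed here with over 45 N. Nipped glass drags: sliding the row sideways can take 8 to 15 N before it meets the fence.
- blank_a: loose frosted-glass blank, 75 x 75 x 10 mm, about 0.14 kg, one of five alike leaning one behind the other, tops towards the backstop, lower edges out on the bed, 14 to 26 degrees from upright, 7 to 28 mm short of the fence. Order in the row differs. Origin: centre of its lower edge face (underside when upright); z up the blank, x through its thickness to the backstop, y along its width to the fence.
- blank_b: loose frosted-glass blank, 75 x 75 x 10 mm, about 0.14 kg, one of five alike leaning one behind the other, tops towards the backstop, lower edges out on the bed, 14 to 26 degrees from upright, 7 to 28 mm short of the fence. Order in the row differs. Origin: centre of its lower edge face (underside when upright); z up the blank, x through its thickness to the backstop, y along its width to the fence.
- blank_c: loose frosted-glass blank, 75 x 75 x 10 mm, about 0.14 kg, one of five alike leaning one behind the other, tops towards the backstop, lower edges out on the bed, 14 to 26 degrees from upright, 7 to 28 mm short of the fence. Order in the row differs. Origin: centre of its lower edge face (underside when upright); z up the blank, x through its thickness to the backstop, y along its width to the fence.
- blank_d: loose frosted-glass blank, 75 x 75 x 10 mm, about 0.14 kg, one of five alike leaning one behind the other, tops towards the backstop, lower edges out on the bed, 14 to 26 degrees from upright, 7 to 28 mm short of the fence. Order in the row differs. Origin: centre of its lower edge face (underside when upright); z up the blank, x through its thickness to the backstop, y along its width to the fence.
- blank_e: loose frosted-glass blank, 75 x 75 x 10 mm, about 0.14 kg, one of five alike leaning one behind the other, tops towards the backstop, lower edges out on the bed, 14 to 26 degrees from upright, 7 to 28 mm short of the fence. Order in the row differs. Origin: centre of its lower edge face (underside when upright); z up the blank, x through its thickness to the backstop, y along its width to the fence.
- block: loose white nylon squaring block, about 0.2 kg: base 70 (x) x 64 (y) x 28 mm high with flat upright sides, and on its middle an upright grip rib 16 mm thick (x), 50 mm long (y), reaching from 28 to 80 mm above the block's underside. Origin: centre of the underside; starts standing on the bench. Half a turn about z leaves it alike.
- block_grip (a point): middle of the block's grip rib, 60 mm above its underside; grip the 16 mm across x.
- micrometer: bystander: outside micrometer lying on the bench, about 170 x 50 mm; must not be moved. Origin on the bench below the spindle's line.
- caliper: bystander: caliper lying on the bench, 235 mm long; must not be moved. Origin on the bench below the middle of its beam.
- loupe: bystander: black loupe standing on the bench, 34 mm across, 42 mm tall; must not be moved. Origin: centre of its underside.
Not all that is in view belongs to the job. Of the things that look like the block, take the one that is farthest to the robot's right at the start. Leave any blue or brown look-alike of the blank_a alone.

How it is judged (in metres and radians):
On the way:
1. all five blanks stand upright and close together, and are held nipped against the backstop with more than 4 N (angle between each of blank_a, blank_b, blank_c, blank_d, blank_e's own z axis and vertical below 0.035 rad and x of each of blank_a, blank_b, blank_c, blank_d, blank_e in the frame of fixture above 0.0375 m and contact force between backstop and anything else above 4 N), for 0.2 s.
At the end, for the whole second after the job is handed in: All five blanks stand upright on the bed (within 2 degrees), the row closed up against the backstop (no more than 2.5 mm of gaps in all), every blank's edge within 2 mm of the fence and turned less than 3 degrees, all at rest, and the squaring block stands upright on the bench, off the fixture (angle between each of blank_a, blank_b, blank_c, blank_d, blank_e's own z axis and vertical below 0.035 rad and x of each of blank_a, blank_b, blank_c, blank_d, blank_e in the frame of fixture above 0.0375 m and y of each of blank_a, blank_b, blank_c, blank_d, blank_e in the frame of fixture above 0.0155 m and angle between the x axis of each of blank_a, blank_b, blank_c, blank_d, blank_e and the x axis of fixture, either way round below 0.05 rad and linear speed of each of blank_a, blank_b, blank_c, blank_d, blank_e, block below 0.01 m/s and height (world z) of block below 0.004 m and angle between block's own z axis and vertical below 0.05 rad); the robot touches nothing.
It fails at once if the glass is pressed against the backstop or the fence with more than 45 N (contact force between any of backstop, fence and anything else above 45 N).
It fails at once if the gripper or arm touches a glass blank (contact force between any of the fingers, the arm and blank_a above 0.5 N or contact force between any of the fingers, the arm and blank_b above 0.5 N or contact force between any of the fingers, the arm and blank_c above 0.5 N or contact force between any of the fingers, the arm and blank_d above 0.5 N or contact force between any of the fingers, the arm and blank_e above 0.5 N).
It fails at once if a blank falls flat or leaves the bed (angle between any of blank_a, blank_b, blank_c, blank_d, blank_e's own z axis and vertical above 0.8 rad or height (world z) of any of blank_a, blank_b, blank_c, blank_d, blank_e below 0.005 m).
It fails at once if a measuring tool is moved (distance of any of micrometer, caliper, loupe from where it was at the start of the episode above 0.015 m).
It also fails if it takes over 72 s, if anything falls off the work surface, if the arm or the gripper's body presses on something with over 40 N, if the wrist force passes 120 N, or if a joint passes its speed limit or range.

## Robot

A 6-joint arm with a two-finger parallel gripper is mounted at the origin on the work surface. World frame = base frame: x ahead of the robot, y to its left, z up, the work surface at z = 0. Lengths are in mm, angles in degrees, forces in N, time in s.
With the tool pointing down it reaches from about 300 to 775 mm from the base axis. Payload 14.6 kg.
Tool frame: the origin (TCP) lies midway between the tips of the shut fingers; the grasp point (between the pads) lies 19 mm behind it; x points along the fingers, y is the direction in which the jaws open and shut, and the axes are right-handed (so a half turn about x gives the same grasp; the last joint's range is limited). The gripper opens to 94 mm and grips with 3 to 60 N. Pads are 16 mm wide; open, the fingers measure 119 mm over their backs; the gripper's body (75 mm by 177 mm) begins 78 mm behind the grasp point.
Start: joints at [60.126, 17.183, 87.147, -0, 75.671, -3.816], TCP at [241.601, 494.083, 205.446] pointing down, gripper open.
Joint ranges: [-173.82, 173.82], [-45.26, 126.66], [13.44, 144.39], [-59.66, 239.66], [0, 175.72], [-146.38, 146.38]. Speed limits (degrees/s): [127.2, 127.2, 147.25, 180, 180, 180].

## Interface

Orientations are given as [roll, pitch, yaw] about the fixed x, y, z axes, in that order (R = Rz(yaw) Ry(pitch) Rx(roll)).
In Python, from rig import ctrl gives the robot as it stands. The module is installed in compiled form; this text tells all that it offers.
- The arm moves only by the shell command python3 -m handwheel 'ROWS' [OPENING] [FORCE]. ROWS is JSON, a list of rows, each a list of 2 entries, a list of its own where there are three numbers: the shift along the world's x, y, z in mm, then the turn about the world's z in degrees. A call has 1 to 10 rows; each row is the pose to reach, as a shift and turn from the pose commanded when the call began; what a row does not reach only later rows make up. A row lasts 1/10 s, in which the tool goes at most 50 mm and 8.59 degrees, less where a joint would pass 70% of its speed; a pose out of reach is approached as far as the arm can. A call with a gripper value outside its range is refused whole. OPENING is the opening, from 0 (shut) to 1 (fully open), set as the call begins (- or left out, the last holds). The fingers move at their own pace and stop on an object; FORCE is the grip in N (left out, the last holds). Time passes only in rows, so rows that repeat a pose let the fingers close. It gives the time, the measured TCP pose, the force and the opening at its end, in the units of the state.
- ctrl.get_state(): the state, without advancing time (a new reading comes with each control period).
- ctrl.get_image(name): name is "scene" or "side" or "wrist"; returns a dict with "image" (480x640x3 uint8, red, green, blue), "fx", "fy", "cx", "cy" (pixels), "extrinsics" (4x4, takes a point from world to camera coordinates). Camera axes: x right, y up, looking along -z (the intrinsics and any distortion apply to the point x, -y, -z); pixel columns grow to the right and rows downward; lengths in mm; the calibration is good to about 2 mm. The wrist camera is an equidistant fisheye: a pixel r from the principal point sees the ray r / f radians off the axis. A picture is of the moment at which its call begins. There is no depth.
- ctrl.finish_job(): hands the job in, once; it reports no verdict.
Trained networks look in the newest picture that a camera, given by its name, has taken for a name from the list of things; names that differ only in an ending like _2 or _b are one class to them, and where a whole thing is asked for, a point or a joint stands for the part that bears it (a point fixed in the world has none). Each returns a list of dicts, best first, with "p" (0 to 1); they miss things now and then, are a little off and sometimes report something else, mostly with a low value. They report only what shows in the picture. A call takes as long as a camera call. They do not tell look-alikes from the thing itself.
- ctrl.silhouettes(thing, camera): "mask" (480x640 bool, what is visible of it) and "box" ([left, top, right, bottom] in pixels, round what is visible of it).
- ctrl.spot_point(thing, camera): "location" ([column, row] in pixels: a listed point, or the origin of a listed thing).
The state is a dict: "time": time; "qpos": joint angles; "joint_velocities": joint speeds; "effort": joint torques, N m; "tool_pos": TCP position; "ee_rot": TCP orientation; "contact_force": force on the tool from outside, world axes, zero at the start; "moment": the same for the moment, N m; "finger_gap": finger opening in mm.
Only numpy, scipy, OpenCV 4.12 (cv2) and the standard library are available. Lean on these libraries where they do the work, as an engineer would, in place of code of your own. Each camera call takes 0.05 s, during which the arm holds its last target. There are 200 camera calls.

## Working session

There is one attempt and no reset: what is moved stays moved. The work goes in short steps, Python scripts to look and compute and a shell command to move; the robot and the scene stay as the last step left them, time stands still between calls to the robot, and variables do not carry over. Pictures are saved under pics/ and viewed, about 8 in all and at most 12, crops included, and the job is handed in when it is done.

```bash
mkdir -p pics
python3 - <<'E'
from rig import ctrl
import cv2,numpy as np
print(ctrl.get_state())
for n in("scene","side"):
    d=ctrl.get_image(n); cv2.imwrite(f"pics/{n}0.png",d["image"][:,:,::-1])
    print(n,d["fx"],d["fy"],d["cx"],d["cy"],np.round(d["extrinsics"],4).tolist())
    for t in("block","fixture","backstop","fence","blank_a","micrometer","caliper","loupe","block_grip"):
        print(t,[(np.round(s["location"],1).tolist(),round(s["p"],2)) for s in ctrl.spot_point(t,n)])
E
```

```text
{'time': 0.0, 'qpos': array([ 6.01270174e+01,  1.72154926e+01,  8.71798875e+01,  4.55010339e-05,
        7.56716182e+01, -3.81318822e+00]), 'joint_velocities': array([-0.15938925,  0.04779638, -0.08604664, -0.04571403,  0.01941621,
       -0.06493704]), 'effort': array([ 2.21804738e-03, -5.31833053e+01, -3.52735269e+01,  7.09044258e-02,
        2.46021291e-02,  5.70884566e-06]), 'tool_pos': array([241.46613804, 493.86382503, 204.89068741]), 'ee_rot': array([ -93.85087824,   89.93300175, -119.91068393]), 'contact_force': array([-0.89197229, -0.05405581, -0.37282237]), 'moment': array([ 0.00624306, -0.01158499, -0.03686045]), 'finger_gap': 94.48275714311708}
scene 543.9111804669967 543.9111804669967 317.47508248883275 237.40223604821875 [[0.6328, 0.7742, 0.0101, -421.3728], [-0.5064, 0.404, 0.7618, 224.2586], [0.5858, -0.4872, 0.6477, -1374.7557], [0.0, 0.0, 0.0, 1.0]]
block [([398.2, 192.0], 0.72), ([375.2, 161.1], 0.71), ([280.0, 374.8], 0.68), ([368.0, 211.8], 0.61), ([202.3, 310.9], 0.5)]
fixture [([224.3, 300.4], 0.68)]
backstop [([201.9, 331.8], 0.81)]
fence [([242.1, 315.2], 0.6
[... 463 characters left out ...]
9 [[0.6769, -0.7361, -0.0068, -358.3287], [0.4605, 0.4163, 0.784, -326.0176], [-0.5743, -0.5338, 0.6207, -569.2537], [0.0, 0.0, 0.0, 1.0]]
block [([233.0, 229.0], 0.78), ([137.6, 227.5], 0.73), ([192.7, 210.5], 0.56)]
fixture []
backstop [([427.6, 311.4], 0.79), ([413.9, 317.5], 0.22)]
fence [([404.1, 289.9], 0.72)]
blank_a [([406.3, 312.0], 0.97), ([396.4, 305.7], 0.97), ([415.1, 311.7], 0.91), ([395.8, 309.5], 0.89), ([393.2, 301.2], 0.85), ([324.8, 403.6], 0.85), ([504.7, 332.9], 0.56)]
micrometer [([312.9, 200.7], 0.6)]
caliper [([447.2, 261.3], 0.94)]
loupe [([223.2, 180.7], 0.5)]
block_grip [([130.2, 207.0], 0.97), ([191.6, 186.8], 0.88), ([230.5, 206.1], 0.64), ([389.7, 302.1], 0.22)]
```

View pics/scene0.png

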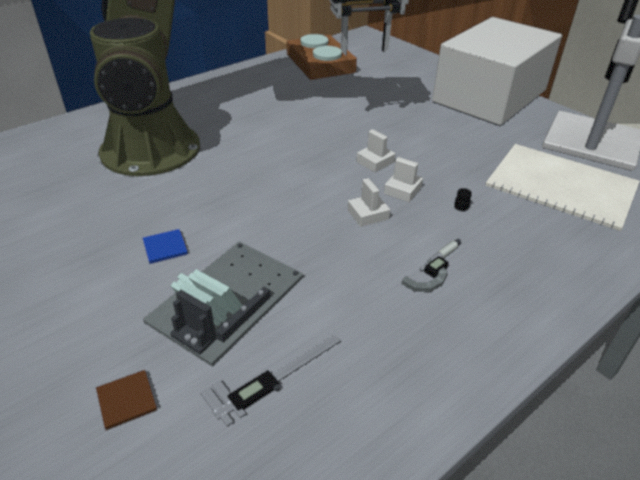

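View pics/side0.png

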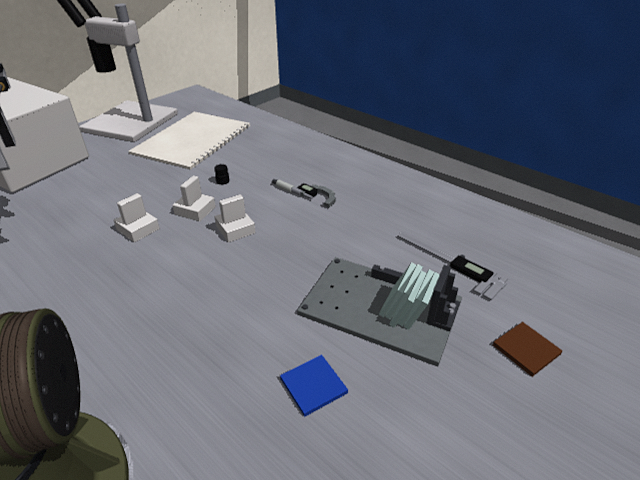

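```bash
cat > h.py <<'E'
from rig import ctrl
import cv2,numpy as np
def cam(n):
    d=ctrl.get_image(n); d["E"]=np.array(d["extrinsics"]); return d
def ray(d,uv):
    p=np.array([(uv[0]-d["cx"])/d["fx"],-(uv[1]-d["cy"])/d["fy"],-1.])
    R=d["E"][:3,:3]; return -R.T@d["E"][:3,3], R.T@p
def onz(d,uv,z):
    c,r=ray(d,uv); return c+r*(z-c[2])/r[2]
def proj(d,P):
    q=np.atleast_2d(P)@d["E"][:3,:3].T+d["E"][:3,3]
    return np.c_[d["cx"]+d["fx"]*q[:,0]/-q[:,2], d["cy"]+d["fy"]*q[:,1]/q[:,2]]
E
python3 - <<'E'
from h import *
for n in("scene","side"):
    d=cam(n)
    for t,z in(("block",0),("block_grip",60),("fixture",0),("backstop",12),("fence",12),("blank_a",13),("micrometer",0),("caliper",0),("loupe",0)):
        print(n,t,[(np.round(onz(d,s["location"],z)[:2]).tolist(),round(s["p"],2)) for s in ctrl.spot_point(t,n)])
E
```

```text
scene block [([396.0, 409.0], 0.98), ([536.0, 257.0], 0.83), ([518.0, 369.0], 0.56)]
scene block_grip [([526.0, 373.0], 0.97), ([547.0, 243.0], 0.93), ([406.0, 397.0], 0.91)]
scene fixture [([557.0, -129.0], 0.62)]
scene backstop [([611.0, -204.0], 0.78)]
scene fence [([623.0, -133.0], 0.73), ([573.0, -134.0], 0.45), ([563.0, -161.0], 0.28), ([571.0, -143.0], 0.23)]
scene blank_a [([364.0, -184.0], 0.92), ([569.0, -169.0], 0.72), ([576.0, -139.0], 0.7), ([662.0, -317.0], 0.69), ([569.0, -182.0], 0.65), ([568.0, -160.0], 0.57), ([580.0, -148.0], 0.56), ([740.0, 188.0], 0.46)]
scene micrometer [([734.0, 202.0], 0.65)]
scene caliper [([757.0, -149.0], 0.74), ([548.0, -152.0], 0.22)]
scene loupe [([659.0, 427.0], 0.58)]
side block [([520.0, 368.0], 0.88), ([404.0, 407.0], 0.7), ([542.0, 253.0], 0.64)]
side block_grip [([405.0, 417.0], 0.85), ([531.0, 384.0], 0.72), ([543.0, 246.0], 0.69)]
side fixture [([563.0, -125.0], 0.58)]
side backstop [([600.0, -201.0], 0.82)]
side fence [([615.0, -136.0], 0.82), ([580.0, -135.0], 0.72)]
side blank_a [([573.0, -183.0], 0.95), ([355.0, -185.0], 0.88), ([573.0, -170.0], 0.86), ([743.0, -159.0], 0.73), ([577.0, -151.0], 0.67), ([572.0, -137.0], 0.63), ([564.0, -160.0], 0.58), ([604.0, -198.0], 0.53)]
side micrometer [([732.0, 190.0], 0.74)]
side caliper []
side loupe [([645.0, 428.0], 0.62)]
```

Scene view: three white blocks at (368,211), (405,187) and (376,158), plus the fixture with a greenish row at (215,300). Decoys are blue at (165,246) and brown at (128,398). The side view shows the blocks at (235,230), (193,208) and (135,227).

Back-projected, the blocks sit at about (540,254), (520,368) and (400,408). The farthest to the robot's right has the smallest y, so it is (540,254), scene pixel (368,211), side pixel (235,230). I'll confirm that in an enlarged crop.

Run:
```python
from h import *
s=cv2.imread("pics/scene0.png");t=cv2.imread("pics/side0.png")
f=lambda im,x,y,w,h:cv2.resize(im[y:y+h,x:x+w],(400,300),interpolation=cv2.INTER_CUBIC)
o=np.vstack([np.hstack([f(s,140,235,176,132),f(t,290,245,180,135)]),np.hstack([f(s,330,125,120,90+10),f(t,105,165,168,126)])])
cv2.imwrite("pics/crop1.png",o[:600])
```

```text
(no output)
```

View pics/crop1.png

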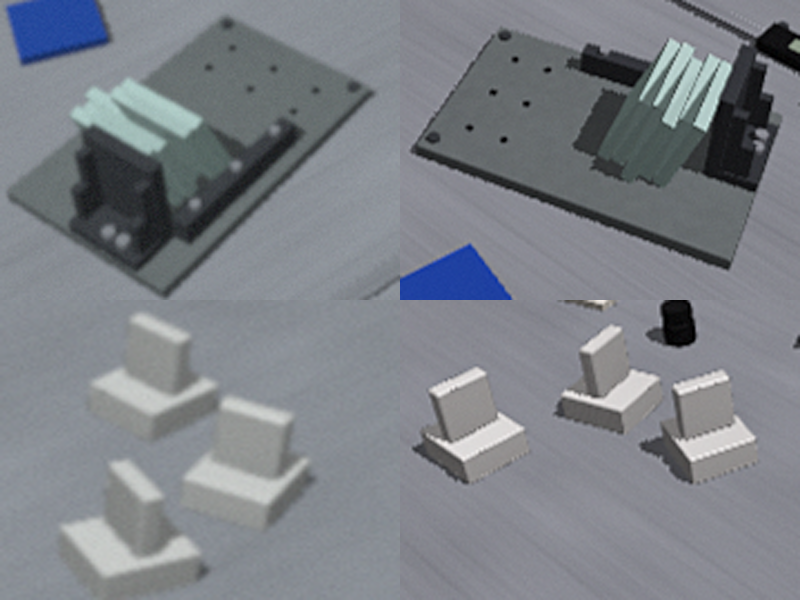

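```bash
python3 -m handwheel '[[[40,-30,15],0],[[80,-64,15],0],[[120,-96,15],0],[[160,-128,15],0],[[200,-160,15],0],[[240,-192,15],0],[[270,-220,15],0],[[298,-240,15],0],[[298,-240,15],0],[[298,-240,15],0]]'
python3 - <<'E'
from h import *
d=cam("wrist");cv2.imwrite("pics/w1.png",d["image"][:,:,::-1])
print(d["fx"],d["fy"],d["cx"],d["cy"],np.round(d["E"],4).tolist())
for t in("block","block_grip"):
  for s in ctrl.silhouettes(t,"wrist"): print(t,s["box"],s["p"],s["mask"].sum())
  print([(s["location"],s["p"]) for s in ctrl.spot_point(t,"wrist")])
E
```

```text
time: 3.0
tool_pos: [539.7, 253.7, 220.1]
ee_rot: [-150.1, 90.0, -176.2]
contact_force: [-0.1, -0.3, 0.1]
finger_gap: 93.9
371.64829954431775 371.64829954431775 316.28721555399756 240.60406010343144 [[0.4402, 0.8979, -0.0008, -465.2023], [-0.872, 0.4273, -0.2387, 389.7515], [-0.214, 0.1058, 0.9711, -314.9636], [0.0, 0.0, 0.0, 1.0]]
block [365.2, 116.3, 454.8, 200.9] 0.83 4478
block [344.4, 2.5, 432.3, 76.7] 0.61 4342
[([307.2, 217.3], 0.88), ([385.4, 42.6], 0.81), ([403.4, 155.5], 0.64)]
block_grip [367.3, 113.0, 455.0, 200.5] 0.76 4513
block_grip [265.4, 184.3, 348.8, 262.1] 0.68 4504
block_grip [343.1, 0.0, 432.3, 75.9] 0.57 4298
[([421.4, 157.0], 0.86), ([393.3, 23.7], 0.63)]
```

The crop confirms the choice: bottom-left of the scene crop (block nearest the fixture) is the bottom-right block in the side crop, the same one at (540,254).

View pics/w1.png

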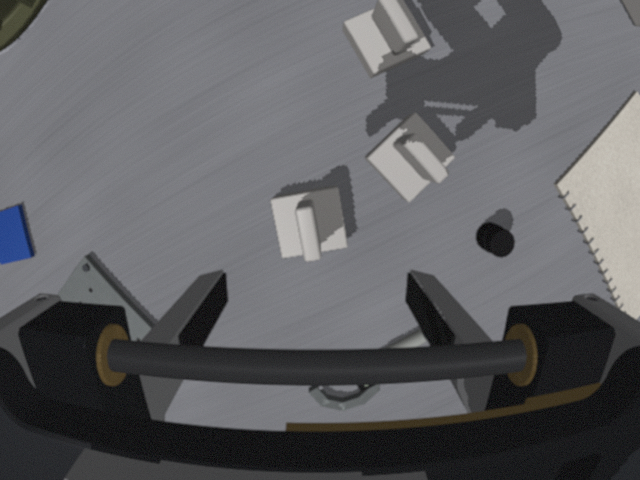

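```bash
cat >> h.py <<'E'
from scipy.spatial.transform import Rotation as Ro
def wray(d,uv):
    v=np.array([uv[0]-d["cx"],-(uv[1]-d["cy"])]); r=np.hypot(*v); a=r/d["fx"]
    p=np.r_[np.sin(a)*v/r,-np.cos(a)]; R=d["E"][:3,:3]; return -R.T@d["E"][:3,3],R.T@p
def wonz(d,uv,z):
    c,r=wray(d,uv); return c+r*(z-c[2])/r[2]
def wproj(d,P):
    q=np.atleast_2d(P)@d["E"][:3,:3].T+d["E"][:3,3]
    rr=np.hypot(q[:,0],q[:,1]); a=np.arctan2(rr,-q[:,2])*d["fx"]/rr
    return np.c_[d["cx"]+a*q[:,0],d["cy"]-a*q[:,1]]
def tool():
    s=ctrl.get_state(); R=Ro.from_euler("xyz",s["ee_rot"],degrees=True).as_matrix()
    return s,R
def bt(p,yaw,P):
    c,s=np.cos(np.radians(yaw)),np.sin(np.radians(yaw)); P=np.atleast_2d(P).astype(float)
    return np.c_[p[0]+c*P[:,0]-s*P[:,1],p[1]+s*P[:,0]+c*P[:,1],P[:,2]]
E
python3 - <<'E'
from h import *
s,R=tool(); print(np.round(R,3))
print("jaw yaw",np.degrees(np.arctan2(R[1,1],R[0,1])), "opencam ok")
E
```

```text
[[ 0.     0.438  0.899]
 [ 0.     0.899 -0.438]
 [-1.     0.     0.   ]]
jaw yaw 64.02219323839137 opencam ok
```

The wrist view shows the wanted block at (310,224), with its rib running from (302,202) to (311,260). I'll fit the block pose and the fixture pose by mask.

```bash
cat >> h.py <<'E'
def box(x0,x1,y0,y1,z0,z1): return np.array([[x,y,z] for x in(x0,x1) for y in(y0,y1) for z in(z0,z1)])
BLOCK=[box(-35,35,-32,32,0,28),box(-8,8,-25,25,28,80)]
BED=[box(-125,125,-80,80,0,12)]
def render(d,pr,parts,x,sh=(480,640)):
    m=np.zeros(sh,np.uint8)
    for P in parts:
        cv2.fillConvexPoly(m,np.round(cv2.convexHull(np.float32(pr(d,bt(x[:2],x[2],P))))*16).astype(np.int32),255,shift=4,lineType=cv2.LINE_AA)
    return m/255.
from scipy.optimize import minimize
def fit(views,parts,x0):
    f=lambda x:sum(np.abs(cv2.GaussianBlur(render(d,pr,parts,x),(0,0),2)-cv2.GaussianBlur(m.astype(float),(0,0),2)).sum() for d,pr,m in views)
    r=min((minimize(f,np.array(x0)+[0,0,a],method="Nelder-Mead",options=dict(initial_simplex=np.array(x0)+[0,0,a]+np.array([[0,0,0],[8,0,0],[0,8,0],[0,0,8]]))) for a in(-12,0,12)),key=lambda r:r.fun)
    return r.x,r.fun
E
python3 - <<'E'
from h import *
ds={n:cam(n) for n in("scene","side","wrist")}
def near(t,n,uv):
    return min(ctrl.silhouettes(t,n),key=lambda s:np.hypot(np.mean(s["box"][::2])-uv[0],np.mean(s["box"][1::2])-uv[1]))
v={}
for n,pr,uv in(("scene",proj,(368,205)),("side",proj,(235,220)),("wrist",wproj,(310,224))):
    s=near("block",n,uv); print(n,s["box"],s["p"]); v[n]=(ds[n],pr,s["mask"])
print("block")
for k in v: print(k,fit([v[k]],BLOCK,[540,252,80]))
v={}
for n,uv in(("scene",(225,300)),("side",(380,310))):
    b=[s for s in ctrl.silhouettes("fixture",n)]; print(n,[(s["box"],s["p"]) for s in b])
    m=b[0]["mask"]; q=cv2.imread(f"pics/{n}0.png"); q[m]=(0,0,255)
    for t in("blank_a","backstop","fence"):
        for z in ctrl.silhouettes(t,n):
            print(t,np.round(z["box"]),round(z["p"],2))
    np.save(f"m_{n}.npy",m)
E
```

```text
scene [349.9, 177.4, 394.1, 224.8] 0.75
side [212.7, 196.8, 254.1, 241.2] 0.64
wrist [268.3, 186.2, 346.6, 265.9] 0.6
block
scene (array([538.53167384, 244.97396509,  67.16827759]), np.float64(144.4523975951315))
side (array([542.78021055, 249.2823845 ,  69.70432693]), np.float64(106.09906221282097))
wrist (array([538.66959625, 245.55321623,  74.80190368]), np.float64(332.0574231971479))
scene [([143.0, 243.9, 301.8, 366.0], 0.77)]
blank_a [186. 271. 238. 314.] 0.94
blank_a [ 97. 368. 159. 428.] 0.87
blank_a [176. 277. 229. 313.] 0.81
blank_a [170. 281. 220. 322.] 0.72
blank_a [180. 279. 226. 319.] 0.67
blank_a [142. 226. 187. 263.] 0.59
blank_a [196. 273. 241. 310.] 0.52
backstop [171. 290. 218. 356.] 0.73
fence [216. 288. 270. 345.] 0.77
side [([295.2, 257.5, 461.1, 366.3], 0.63)]
blank_a [405. 276. 436. 326.] 0.93
blank_a [280. 354. 348. 413.] 0.87
blank_a [388. 269. 427. 328.] 0.77
blank_a [491. 321. 559. 376.] 0.76
blank_a [400. 270. 432. 324.] 0.74
blank_a [386. 267. 423. 321.] 0.6
blank_a [381. 265. 412. 317.] 0.56
backstop [427. 266. 459. 333.] 0.78
fence [373. 266. 401. 280.] 0.8
fence [295. 259. 460. 365.] 0.53
fence [275. 180. 335. 206.] 0.47
```

Run:
```python
from h import *
from scipy.optimize import least_squares
D={n:cam(n) for n in("scene","side","wrist")}
obs=[("scene",(-125,80),(373,92)),("scene",(-125,-80),(225,15)),("scene",(125,-80),(10,190)),("scene",(125,80),(165,290)),("side",(-125,80),(102,30)),("side",(-125,-80),(13,150)),("side",(125,-80),(332,262))]
pix=lambda n,c:(140+.44*c[0],235+.44*c[1]) if n=="scene" else (290+.45*c[0],245+.45*c[1])
def res(x,o=obs): return np.concatenate([proj(D[n],bt(x[:2],x[2],[[*p,12]]))[0]-pix(n,c) for n,p,c in o])
for o in(obs,obs[:4],obs[4:]):
    r=least_squares(res,[560,-127,-73],args=(o,)); print(np.round(r.x,1),np.round(r.fun,1))
d=D["wrist"]
a,b=wonz(d,(302,202),80),wonz(d,(311,260),80); print("rib",a,b,(a+b)/2,np.degrees(np.arctan2(*(a-b)[1::-1]))-90)
c=[wonz(d,u,28)[:2] for u in((273,199),(338,188),(347,246))];print(np.round(c),(c[0]+c[2])/2)
for i in(0,1): e=c[i+1]-c[i];print(np.hypot(*e),np.degrees(np.arctan2(e[1],e[0])))
print([ (np.round(s["location"]),round(s["p"],2)) for s in ctrl.spot_point("fixture","wrist")])
```

```text
[ 563.9 -126.4  -73.8] [-0.3 -2.4 -0.2 -0.6 -1.7  0.4 -0.6  0.5 -1.  -1.8  0.9 -2.2  0.1 -0.3]
[ 565.4 -125.8  -74.1] [ 0.7 -1.8  0.9 -0.3 -1.1  0.4 -0.3  0.9]
[ 561.6 -128.   -73.6] [-1.3 -0.9  0.7 -0.8  0.4  1.1]
rib [511.19028129 254.09857731  80.        ] [561.51135292 237.98512682  80.        ] [536.35081711 246.04185207  80.        ] 72.24426983873539
[[501. 224.]
 [520. 288.]
 [578. 270.]] [539.56118987 247.32884631]
66.30515815400526 73.49669408452819
60.782538655805254 -16.55641718250255
[]
```

```bash
python3 -m handwheel '[[[-1,-7,-40],5],[[-1,-7,-80],9],[[-1,-7,-120],9],[[-1,-7,-150],9],[[-1,-7,-170],9],[[-1,-7,-179],9],[[-1,-7,-179],9]]'
python3 -m handwheel '[[[0,0,0],0],[[0,0,0],0],[[0,0,0],0],[[0,0,0],0],[[0,0,0],0],[[0,0,0],0],[[0,0,0],0]]' 0.1 50
python3 -m handwheel '[[[0,0,5],0],[[0,0,20],0],[[0,0,40],0],[[0,0,60],0],[[0,0,60],0]]'
python3 - <<'E'
from h import *
d=cam("wrist");cv2.imwrite("pics/w2.png",d["image"][:,:,::-1])
s,R=tool();print(s["qpos"],s["tool_pos"],np.degrees(np.arctan2(R[1,1],R[0,1])))
E
```

```text
time: 4.85
tool_pos: [538.3, 247.0, 40.7]
ee_rot: [-142.6, 89.9, -159.7]
contact_force: [-0.1, -0.3, 1.3]
finger_gap: 93.7
time: 5.55
tool_pos: [538.6, 247.1, 41.5]
ee_rot: [62.7, 90.0, 45.6]
contact_force: [0.5, -0.2, -0.4]
finger_gap: 41.1
time: 6.05
tool_pos: [540.0, 247.6, 105.3]
ee_rot: [38.0, 89.7, 20.9]
contact_force: [0.8, -0.2, 0.2]
finger_gap: 9.8
[ 2.11044078e+01  2.81617911e+01  8.61138157e+01 -1.17693508e-03
  6.55459190e+01 -5.18396384e+01] [539.27023898 247.36072166 103.28625795] 72.94466632370991
```

View pics/w2.png

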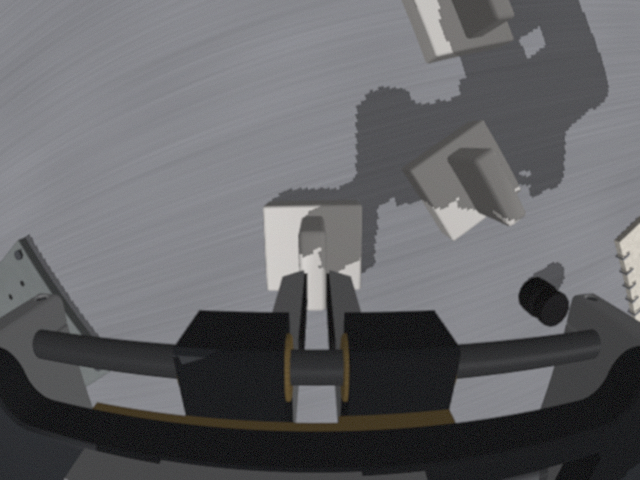

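The fingers were still closing when I lifted, so the block stayed on the bench, upright at (313,250) and aligned with the jaws. I'll reopen, go down again and wait longer this time.

```bash
python3 -m handwheel '[[[0,0,0],0],[[0,0,0],0],[[0,0,0],0],[[0,0,0],0],[[0,0,0],0],[[0,0,0],0]]' 0.6 50
python3 -m handwheel '[[[0,0,-20],0],[[0,0,-40],0],[[0,0,-55],0],[[0,0,-61],0],[[0,0,-61],0]]'
python3 -m handwheel '[[[0,0,0],0],[[0,0,0],0],[[0,0,0],0],[[0,0,0],0],[[0,0,0],0],[[0,0,0],0],[[0,0,0],0],[[0,0,0],0],[[0,0,0],0],[[0,0,0],0]]' 0.1 50
```

```text
time: 6.7
tool_pos: [538.6, 247.1, 101.3]
ee_rot: [-143.8, 90.0, -160.9]
contact_force: [-0.2, 0.4, 0.8]
finger_gap: 53.5
time: 7.2
tool_pos: [538.4, 247.0, 39.9]
ee_rot: [-141.9, 89.9, -158.9]
contact_force: [0.0, 0.7, 0.0]
finger_gap: 56.5
time: 8.2
tool_pos: [538.6, 247.1, 40.6]
ee_rot: [-19.9, 90.0, -36.9]
contact_force: [-1.6, -1.2, 4.3]
finger_gap: 15.9
```

```bash
python3 -m handwheel '[[[0,0,10],0],[[0,0,35],0],[[0,0,65],0],[[0,-30,89],4],[[0,-60,89],8],[[0,-90,89],12],[[0,-120,89],16],[[0,-150,89],20],[[0,-180,89],24],[[0,-210,89],28]]'
python3 -m handwheel '[[[2,-30,0],3],[[4,-60,0],5],[[5,-75,0],5],[[6,-81,0],5],[[6,-81,0],5],[[6,-81,0],5]]'
python3 - <<'E'
from h import *
d=cam("wrist");cv2.imwrite("pics/w3.png",d["image"][:,:,::-1])
s,R=tool();print(s["qpos"],s["tool_pos"],np.degrees(np.arctan2(R[1,1],R[0,1])),s["contact_force"])
for t in("block","fixture","backstop","fence","blank_a"):
    print(t,[(np.round(q["location"]),round(q["p"],2)) for q in ctrl.spot_point(t,"wrist")])
E
```

```text
time: 9.2
tool_pos: [538.4, 36.0, 129.9]
ee_rot: [15.3, 90.0, 26.4]
contact_force: [-0.4, 0.0, -2.1]
finger_gap: 15.5
time: 9.8
tool_pos: [544.6, -43.0, 129.4]
ee_rot: [94.6, 90.0, 110.5]
contact_force: [-0.6, -0.3, -3.0]
finger_gap: 15.6
[-8.34604496e+00  2.09572398e+01  9.27330359e+01  8.41369982e-03
  6.63176325e+01 -1.14330713e+02] [544.58848135 -42.86533785 129.4476922 ] 105.9812879373667 [ 0.08520347  0.10054424 -1.70325283]
block [(array([316., 264.]), 0.94), (array([638., 306.]), 0.67)]
fixture [(array([218., 229.]), 0.6)]
backstop []
fence [(array([194., 291.]), 0.96), (array([217., 229.]), 0.54)]
blank_a [(array([202., 238.]), 0.7), (array([ 37., 263.]), 0.62)]
```

View pics/w3.png

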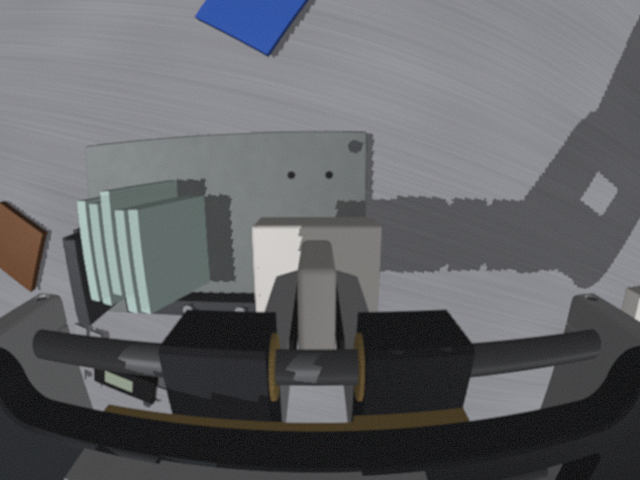

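The wrist view shows the block held at (316,270). The row is to the left with its nearest lower edge at about column 207, and the bed corners are at (366,131) and (87,147).

Run:
```python
from h import *
d=cam("wrist")
a,b=wonz(d,(366,131),12),wonz(d,(87,147),12); e=b-a
print(a,b,np.hypot(*e[:2]),np.degrees(np.arctan2(e[1],e[0])))
X=(563.5,-126.8,-73.8)
print(wproj(d,bt(X[:2],X[2],[[-125,-80,12],[125,-80,12],[-40,55,34],[85,55,12]])))
inv=lambda p:Ro.from_euler("z",73.8,degrees=True).as_matrix()[:2,:2]@(p[:2]-np.array(X[:2]))
print("fixture frame",[np.round(inv(p),1) for p in(a,b)],"blank low edge",[np.round(inv(wonz(d,u,12)),1) for u in((209,283),(205,200),(250,292),(160,295))])
print("block base (z~88+28) left corner, right",[np.round(inv(wonz(d,u,117)),1) for u in((253,222),(380,221))], "tcp",inv(ctrl.get_state()["tool_pos"]))
```

```text
[451.08103742 -28.99271766  12.        ] [ 521.0569041  -264.92909588   12.        ] 246.09469008402695 -73.48028243341426
[[365.63835478 131.82382754]
 [ 83.42385144 146.69218915]
 [259.84830312 303.45379243]
 [133.4575086  289.78226653]]
fixture frame [array([-125.3,  -80.7]), array([120.8, -79.3])] blank low edge [array([ 8.1, 46.1]), array([  6.1, -26.5]), array([-28.2,  53.9]), array([57.4, 59.1])]
block base (z~88+28) left corner, right [array([-52.5, -27.7]), array([-119.5,  -28. ])] tcp [-85.20668295   5.08781259]
```

```bash
python3 -m handwheel '[[[0,0,-25],0],[[0,0,-50],0],[[0,0,-65],0],[[0,0,-72],0],[[0,0,-75],0],[[0,0,-75],0],[[0,0,-75],0]]'
python3 -m handwheel '[[[2.8,-9.6,0],0],[[5.6,-19.2,0],0],[[8.4,-28.8,0],0],[[10.1,-34.6,0],0],[[11.2,-38.4,0],0],[[11.8,-40.3,0],0],[[12.3,-42.2,0],0],[[12.9,-44.2,0],0],[[12.9,-44.2,0],0]]'
python3 -c "
from h import *;s,R=tool();print(s['tool_pos'],s['contact_force'],np.degrees(np.arctan2(R[1,1],R[0,1])))"
```

```text
time: 10.85
tool_pos: [545.1, -44.0, 55.3]
ee_rot: [-24.3, 89.9, -8.4]
contact_force: [-0.0, 0.2, -2.2]
finger_gap: 15.7
time: 11.75
tool_pos: [557.6, -88.2, 54.5]
ee_rot: [-44.4, 90.0, -28.4]
contact_force: [-0.5, -0.3, -1.8]
finger_gap: 15.6
[557.56397267 -88.16156321  54.45417897] [-0.51027973 -0.29669073 -1.76988694] 105.946398397772
```

```bash
python3 -m handwheel '[[[0.6,-1.9,0],0],[[1.1,-3.8,0],0],[[1.7,-5.8,0],0],[[2.2,-7.7,0],0],[[2.8,-9.6,0],0],[[3.4,-11.5,0],0],[[3.9,-13.4,0],0],[[4.5,-15.4,0],0],[[5.0,-17.3,0],0],[[5.6,-19.2,0],0]]'
python3 -m handwheel '[[[0.6,-1.9,0],0],[[1.1,-3.8,0],0],[[1.7,-5.8,0],0],[[2.0,-6.7,0],0],[[2.2,-7.7,0],0],[[2.2,-7.7,0],0]]'
python3 - <<'E'
from h import *
d=cam("side");cv2.imwrite("pics/s3.png",cv2.resize(d["image"][220:380,280:494,::-1],(800,600),interpolation=cv2.INTER_CUBIC))
s,R=tool();print(s['tool_pos'],s['contact_force'])
E
```

```text
time: 12.75
tool_pos: [562.9, -107.2, 54.2]
ee_rot: [134.1, 89.9, 150.1]
contact_force: [-1.2, 5.0, -4.0]
finger_gap: 15.9
time: 13.35
tool_pos: [565.4, -115.2, 54.5]
ee_rot: [-55.7, 90.0, -39.7]
contact_force: [0.2, 2.4, -2.2]
finger_gap: 15.9
[ 565.40099932 -115.19748999   54.54720953] [-0.7770485   2.45639433 -2.54149181]
```

View pics/s3.png

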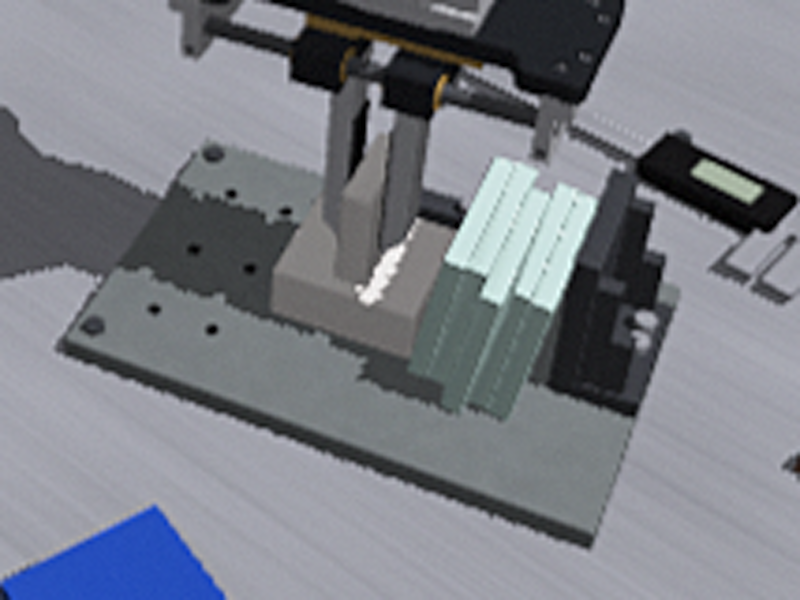

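Side view: the row is nearly upright, with tops about 8 mm short of the backstop. The block is square behind it and the fingers are clear of the glass. I'll keep pushing slowly.

```bash
python3 -m handwheel '[[[0.3,-1.0,0],0],[[0.6,-1.9,0],0],[[0.8,-2.9,0],0],[[1.1,-3.8,0],0],[[1.4,-4.8,0],0],[[1.7,-5.8,0],0],[[1.8,-6.2,0],0],[[1.8,-6.2,0],0]]'
python3 -m handwheel '[[[0.1,-0.5,0],0],[[0.3,-1.0,0],0],[[0.3,-1.0,0],0]]'
python3 -m handwheel '[[[0.1,-0.5,0],0],[[0.3,-1.0,0],0],[[0.3,-1.0,0],0]]'
```

```text
time: 14.2
tool_pos: [567.1, -121.4, 54.4]
ee_rot: [-86.5, 90.0, -70.5]
contact_force: [0.1, 3.2, -3.2]
finger_gap: 15.8
time: 14.5
tool_pos: [567.4, -122.3, 54.5]
ee_rot: [-68.9, 90.0, -53.0]
contact_force: [-0.5, 3.9, -3.3]
finger_gap: 15.8
time: 14.8
tool_pos: [567.7, -123.3, 54.4]
ee_rot: [-113.8, 90.0, -97.9]
contact_force: [-0.8, 3.6, -3.4]
finger_gap: 15.9
```

```bash
python3 -m handwheel '[[[0.1,-0.5,0],0],[[0.3,-1.0,0],0],[[0.3,-1.0,0],0]]'
python3 -m handwheel '[[[0.1,-0.5,0],0],[[0.1,-0.5,0],0]]'
python3 -m handwheel '[[[0.1,-0.5,0],0],[[0.1,-0.5,0],0]]'
```

```text
time: 15.1
tool_pos: [568.0, -124.3, 54.4]
ee_rot: [-160.8, 90.0, -144.9]
contact_force: [0.1, 1.8, -4.1]
finger_gap: 15.7
time: 15.3
tool_pos: [568.1, -124.6, 54.4]
ee_rot: [107.3, 90.0, 123.2]
contact_force: [-1.6, 4.0, -3.1]
finger_gap: 15.6
time: 15.5
tool_pos: [568.1, -124.7, 54.4]
ee_rot: [101.9, 89.9, 117.8]
contact_force: [-3.1, 8.5, -1.7]
finger_gap: 15.4
```

```bash
python3 -m handwheel '[[[0.1,-0.3,0],0],[[0.1,-0.3,0],0]]'
python3 -m handwheel '[[[0.1,-0.2,0],0],[[0.1,-0.2,0],0]]'
```

```text
time: 15.7
tool_pos: [568.1, -124.7, 54.5]
ee_rot: [103.8, 89.9, 119.7]
contact_force: [-2.5, 9.6, -1.2]
finger_gap: 15.5
time: 15.9
tool_pos: [568.1, -124.7, 54.5]
ee_rot: [106.1, 89.9, 122.0]
contact_force: [-5.0, 10.6, 0.5]
finger_gap: 16.0
```

```bash
python3 -m handwheel '[[[0.1,-0.4,0],0],[[0.1,-0.4,0],0]]'
python3 -m handwheel '[[[0.1,-0.2,0],0],[[0.1,-0.2,0],0],[[0.1,-0.2,0],0],[[0.1,-0.2,0],0],[[0.1,-0.2,0],0]]'
python3 - <<'E'
from h import *
d=cam("side");cv2.imwrite("pics/s4.png",cv2.resize(d["image"][220:380,280:494,::-1],(800,600),interpolation=cv2.INTER_CUBIC))
s,R=tool();print(s['tool_pos'],s['contact_force'],np.degrees(np.arctan2(R[1,1],R[0,1])))
E
```

```text
time: 16.1
tool_pos: [568.1, -124.8, 54.5]
ee_rot: [106.2, 89.9, 122.2]
contact_force: [-5.9, 13.6, 1.4]
finger_gap: 15.7
time: 16.6
tool_pos: [568.1, -124.8, 54.5]
ee_rot: [107.3, 89.8, 123.3]
contact_force: [-6.2, 14.2, 2.1]
finger_gap: 15.9
[ 568.07204657 -124.79741231   54.49116071] [-5.69732634 14.54311012  2.20315924] 105.96151007893515
```

View pics/s4.png

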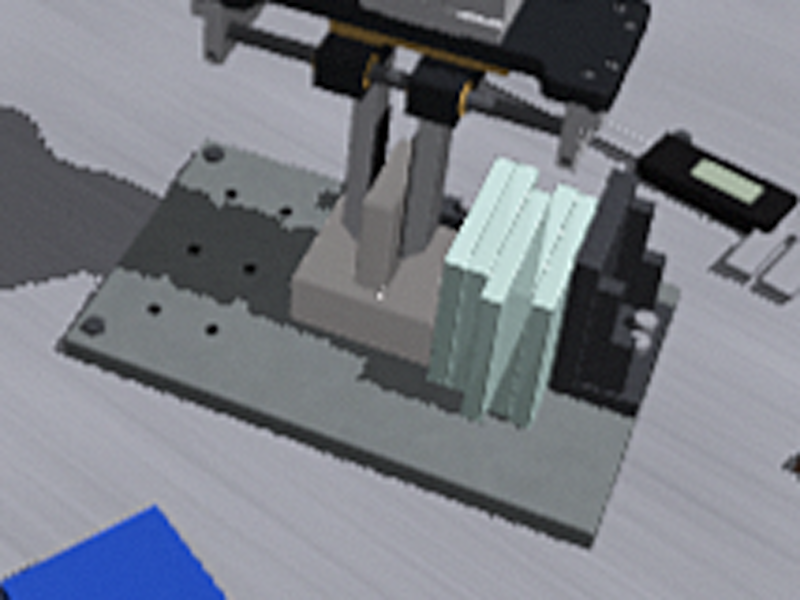

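Side view under 15 N: the blanks look upright, but there is a V-shaped light wedge between the third and fourth blanks near (530,260). I'll look closer before releasing, with wrist and scene crops in one picture.

Run:
```python
from h import *
w=cam("wrist")["image"];s=cam("scene")["image"];t=cam("side")["image"]
f=lambda im,x,y,w,h:cv2.resize(im[y:y+h,x:x+w,::-1],(400,300),interpolation=cv2.INTER_CUBIC)
o=np.vstack([np.hstack([f(w,80,140,200,150),f(s,140,235,140,105)]),np.hstack([f(t,385,255,72,54),f(w,160,170,100,75)])])
cv2.imwrite("pics/c5.png",o); cv2.imwrite("pics/w5.png",w[:,:,::-1])
```

```text
(no output)
```

View pics/c5.png

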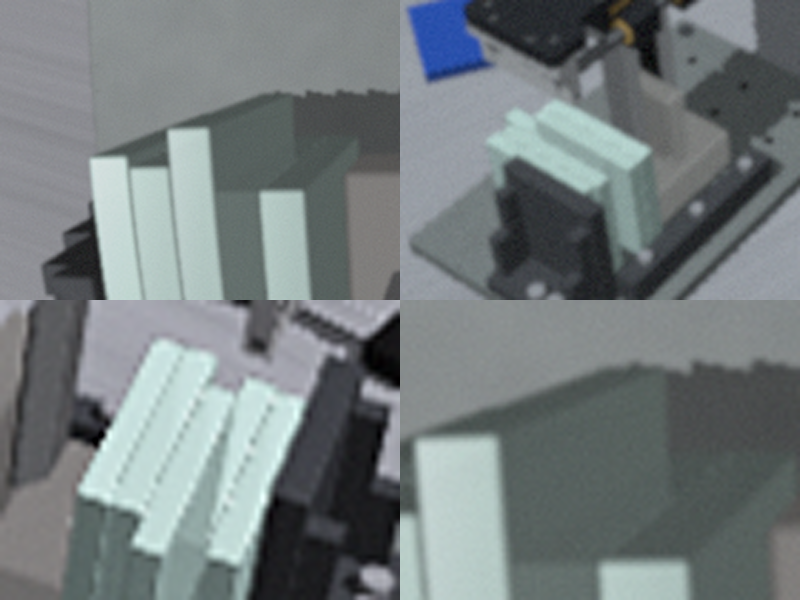

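The wrist crop shows tight tops with two protruding differently. The side crop shows a wedge at (160-240, 390-555). I'll check that against the projection of an ideal row.

Run:
```python
from h import *
X=(563.5,-126.8,-73.8)
for n,(x,y,w),k in(("side",(385,255,72),400/72),("scene",(140,235,140),400/140)):
    d=cam(n)
    for bx in(35,45,55,65,75,85):
        p=(proj(d,bt(X[:2],X[2],[[bx,-40,87],[bx,35,87]]))-[x,y])*k
        print(n,bx,np.round(p[0]),np.round(p[1]))
d=cam("side");t=cv2.resize(d["image"][255:320,380:465,::-1],(800,612),interpolation=cv2.INTER_LANCZOS4)[:600]
cv2.imwrite("pics/s6.png",t)
s=ctrl.get_state();print(s["contact_force"],s["time"])
```

```text
side 35 [ 67. 215.] [146.  57.]
side 45 [101. 226.] [178.  67.]
side 55 [135. 237.] [210.  77.]
side 65 [170. 248.] [243.  86.]
side 75 [205. 260.] [276.  96.]
side 85 [240. 271.] [309. 106.]
scene 35 [145.  91.] [240. 142.]
scene 45 [133. 100.] [228. 153.]
scene 55 [120. 110.] [216. 163.]
scene 65 [108. 120.] [203. 174.]
scene 75 [ 95. 130.] [191. 184.]
scene 85 [ 82. 140.] [178. 195.]
[-6.91321585 13.98735585  2.89709975] 16.95
```

View pics/s6.png

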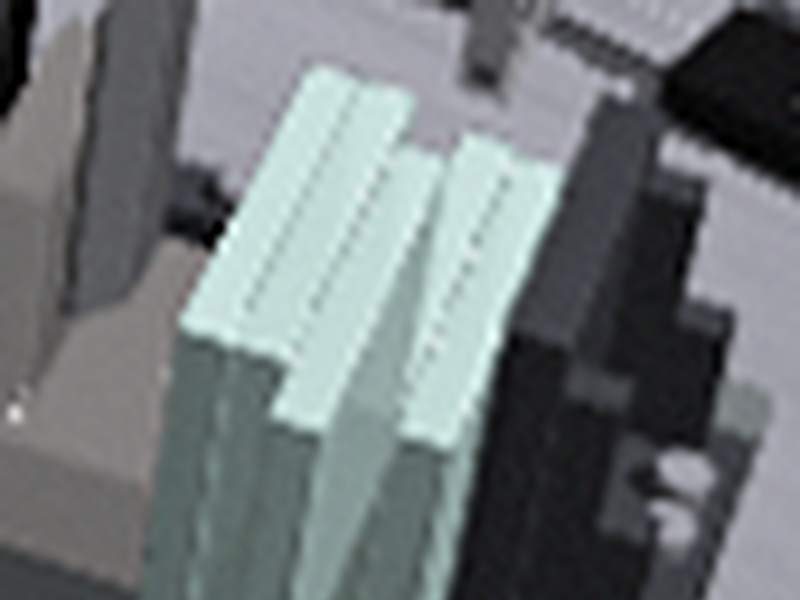

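The projection matches an ideal tight row: predicted boundaries at x = 35, 55, 65 and 85 mm all fall on the observed edges. So the "wedge" is the second blank's top, partly in the gripper's shadow. The nip held about 15 N for over 1 s. Next I'll back off slowly and go round to the open side.

```bash
python3 -m handwheel '[[[-0.3,1,0],0],[[-0.6,1.9,0],0],[[-0.8,2.9,0],0],[[-1.4,4.8,0],0],[[-2.8,9.6,0],0],[[-5.6,19.2,0],0],[[-8.4,28.8,0],0],[[-11.2,38.4,0],0],[[-12.6,43.2,5],0],[[-12.6,43.2,10],0]]'
python3 -m handwheel '[[[-24,-7,0],0],[[-48,-14,0],0],[[-72,-21,0],0],[[-90,-26,0],0],[[-96,-28,0],0],[[-90,-49,0],0],[[-84,-70,0],0],[[-78,-90,0],0],[[-72,-111,0],0],[[-68,-123,0],0]]'
python3 - <<'E'
from h import *
d=cam("wrist");cv2.imwrite("pics/w7.png",d["image"][:,:,::-1])
s,R=tool();print(s['qpos'],s['tool_pos'],s['contact_force'],np.degrees(np.arctan2(R[1,1],R[0,1])))
print(Ro.from_euler("z",73.8,degrees=True).as_matrix()[:2,:2]@(s['tool_pos'][:2]-[563.5,-126.8]))
E
```

```text
time: 17.95
tool_pos: [555.9, -82.3, 65.0]
ee_rot: [-34.9, 90.0, -18.9]
contact_force: [0.5, 0.1, -2.5]
finger_gap: 15.8
time: 18.95
tool_pos: [488.9, -207.6, 64.8]
ee_rot: [-46.2, 89.9, -30.3]
contact_force: [-0.5, 0.4, -2.0]
finger_gap: 15.7
[-2.70208420e+01  2.40969986e+01  9.81017423e+01 -1.94883426e-02
  5.77246388e+01 -1.32887316e+02] [ 489.12883954 -208.45036061   64.73499325] [-0.45011243 -1.96384005 -2.11628722] 105.87684408581107
[ 57.65943341 -94.1978802 ]
```

View pics/w7.png

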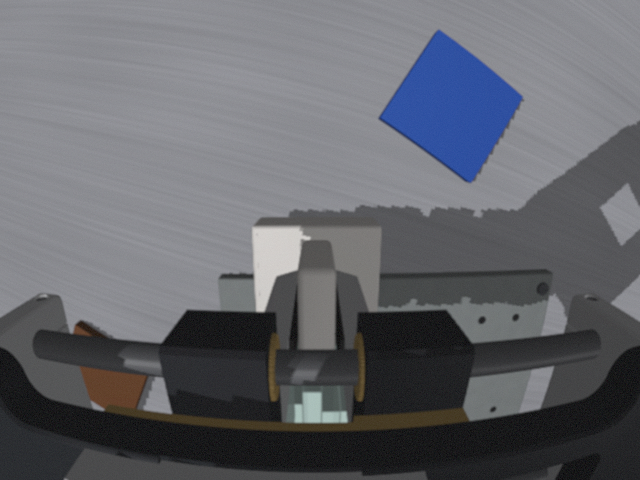

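The wrist view shows the block beside the row (block at 316,270; glass tops at 315,410), clear of everything. I'll lower it and push towards the fence.

```bash
python3 -m handwheel '[[[0,0,-5],0],[[0,0,-10],0],[[2,0.6,-10],0],[[4,1.1,-10],0],[[6,1.7,-10],0],[[8,2.2,-10],0],[[9,2.6,-10],0],[[9,2.6,-10],0]]'
python3 -m handwheel '[[[2,0.6,0],0],[[4,1.1,0],0],[[6,1.7,0],0],[[8,2.2,0],0],[[10,2.8,0],0],[[12,3.4,0],0],[[14,4,0],0],[[14,4,0],0]]'
python3 -m handwheel '[[[2,0.6,0],0],[[4,1.1,0],0],[[6,1.7,0],0],[[8,2.2,0],0],[[8,2.2,0],0]]'
```

```text
time: 19.8
tool_pos: [497.1, -203.4, 54.5]
ee_rot: [-52.1, 90.0, -36.1]
contact_force: [0.2, 0.4, -2.0]
finger_gap: 15.3
time: 20.6
tool_pos: [511.2, -199.4, 54.4]
ee_rot: [-14.3, 90.0, 1.7]
contact_force: [-0.3, 0.4, -2.0]
finger_gap: 15.6
time: 21.1
tool_pos: [519.2, -197.2, 54.4]
ee_rot: [-1.0, 90.0, 14.9]
contact_force: [-2.0, -0.0, -2.2]
finger_gap: 16.1
```

```bash
python3 -m handwheel '[[[1.5,0.4,0],0],[[3,0.8,0],0],[[4.5,1.3,0],0],[[5.5,1.5,0],0],[[5.5,1.5,0],0]]'
python3 -m handwheel '[[[0.5,0.1,0],0],[[1,0.3,0],0],[[1.5,0.4,0],0],[[1.5,0.4,0],0]]'
python3 -m handwheel '[[[0.5,0.1,0],0],[[1,0.3,0],0],[[1,0.3,0],0]]'
```

```text
time: 21.6
tool_pos: [524.6, -195.7, 54.4]
ee_rot: [60.7, 90.0, 76.6]
contact_force: [-2.4, -0.7, -1.4]
finger_gap: 15.4
time: 22.0
tool_pos: [526.0, -195.3, 54.4]
ee_rot: [119.1, 90.0, 135.0]
contact_force: [-3.9, 0.3, -2.0]
finger_gap: 15.9
time: 22.3
tool_pos: [527.0, -195.1, 54.4]
ee_rot: [91.4, 90.0, 107.4]
contact_force: [-4.2, 0.4, -2.1]
finger_gap: 15.7
```

```bash
python3 -m handwheel '[[[0.5,0.1,0],0],[[1,0.3,0],0],[[1,0.3,0],0]]'
python3 -m handwheel '[[[0.5,0.1,0],0],[[0.5,0.1,0],0]]'
python3 -m handwheel '[[[0.5,0.1,0],0],[[0.5,0.1,0],0]]'
```

```text
time: 22.6
tool_pos: [527.2, -195.0, 54.5]
ee_rot: [166.7, 89.9, -177.3]
contact_force: [-11.8, -1.5, 1.6]
finger_gap: 15.7
time: 22.8
tool_pos: [527.3, -195.0, 54.5]
ee_rot: [165.7, 89.8, -178.4]
contact_force: [-14.3, -2.1, 5.0]
finger_gap: 15.8
time: 23.0
tool_pos: [527.4, -195.0, 54.5]
ee_rot: [164.7, 89.8, -179.4]
contact_force: [-19.0, -2.6, 6.2]
finger_gap: 15.5
```

Firm stop at the fence at 19 N. I'll back off and go round to re-close the row gently.

```bash
python3 -m handwheel '[[[-1,-0.3,0],0],[[-2,-0.6,0],0],[[-4,-1.1,0],0],[[-10,-2.8,0],0],[[-20,-5.6,0],0],[[-30,-8.4,0],0],[[-40,-11.2,3],0],[[-48,10,10],0],[[-54,31,10],0],[[-60,52,10],0]]'
python3 -m handwheel '[[[-6,20,0],0],[[-12,40,0],0],[[-11,48,0],0],[[13,55,0],0],[[37,62,0],0],[[61,69,0],0],[[80,74,0],0],[[95,79,0],0],[[95,79,-5],0],[[95,79,-10],0]]'
python3 - <<'E'
from h import *
s,R=tool();print(s['tool_pos'],s['contact_force'],np.degrees(np.arctan2(R[1,1],R[0,1])))
print(Ro.from_euler("z",73.8,degrees=True).as_matrix()[:2,:2]@(s['tool_pos'][:2]-[563.5,-126.8]))
d=cam("side");cv2.imwrite("pics/s8.png",d["image"][:,:,::-1]);e=cam("scene");cv2.imwrite("pics/c8.png",e["image"][:,:,::-1])
E
```

```text
time: 24.0
tool_pos: [468.2, -142.3, 64.9]
ee_rot: [-33.6, 90.0, -17.7]
contact_force: [-0.4, 1.4, -2.0]
finger_gap: 15.5
time: 25.0
tool_pos: [563.5, -64.1, 53.8]
ee_rot: [169.3, 90.0, -174.7]
contact_force: [0.2, -0.0, -3.1]
finger_gap: 16.1
[563.53834822 -64.0546165   53.82228425] [ 1.98466858e-01 -2.75038854e-03 -3.12258269e+00] 105.94156186255162
[-60.24329677  17.54222949]
```

```bash
python3 -m handwheel '[[[2.8,-9.6,0],0],[[5.6,-19.2,0],0],[[8.4,-28.8,0],0],[[11.2,-38.4,0],0],[[12.6,-43.2,0],0],[[13.5,-46.1,0],0],[[14,-48,0],0],[[14,-48,0],0]]'
python3 -m handwheel '[[[0.3,-1,0],0],[[0.6,-1.9,0],0],[[0.8,-2.9,0],0],[[1.1,-3.8,0],0],[[1.4,-4.8,0],0],[[1.7,-5.8,0],0],[[1.8,-6.2,0],0],[[1.8,-6.2,0],0]]'
python3 -m handwheel '[[[0.1,-0.5,0],0],[[0.3,-1,0],0],[[0.3,-1,0],0]]'
```

```text
time: 25.9
tool_pos: [578.0, -111.6, 54.4]
ee_rot: [147.2, 90.0, 163.2]
contact_force: [1.2, -0.0, -1.7]
finger_gap: 15.6
time: 26.7
tool_pos: [579.8, -117.9, 54.4]
ee_rot: [-26.4, 90.0, -10.5]
contact_force: [0.2, -0.9, -3.1]
finger_gap: 16.0
time: 27.0
tool_pos: [580.1, -118.9, 54.5]
ee_rot: [-35.3, 90.0, -19.3]
contact_force: [0.2, -0.4, -1.6]
finger_gap: 15.5
```

```bash
python3 -m handwheel '[[[0.1,-0.5,0],0],[[0.3,-1,0],0],[[0.4,-1.4,0],0],[[0.4,-1.4,0],0]]'
python3 -m handwheel '[[[0.1,-0.5,0],0],[[0.1,-0.5,0],0]]'
python3 -m handwheel '[[[0.1,-0.5,0],0],[[0.1,-0.5,0],0]]'
```

```text
time: 27.4
tool_pos: [580.5, -120.3, 54.5]
ee_rot: [-13.9, 90.0, 2.0]
contact_force: [-0.7, 0.1, -1.8]
finger_gap: 15.5
time: 27.6
tool_pos: [580.6, -120.8, 54.4]
ee_rot: [-91.7, 90.0, -75.8]
contact_force: [-0.1, -0.2, -2.1]
finger_gap: 15.8
time: 27.8
tool_pos: [580.6, -121.0, 54.4]
ee_rot: [107.3, 90.0, 123.3]
contact_force: [-0.7, 2.4, -1.5]
finger_gap: 16.0
```

```bash
python3 -m handwheel '[[[0.1,-0.5,0],0],[[0.1,-0.5,0],0]]'
python3 -m handwheel '[[[0.1,-0.5,0],0],[[0.1,-0.5,0],0]]'
python3 -m handwheel '[[[0.1,-0.4,0],0],[[0.1,-0.4,0],0]]'
```

```text
time: 28.0
tool_pos: [580.6, -121.1, 54.4]
ee_rot: [104.8, 89.9, 120.7]
contact_force: [-2.2, 5.6, 0.3]
finger_gap: 15.8
time: 28.2
tool_pos: [580.7, -121.1, 54.5]
ee_rot: [102.7, 89.9, 118.6]
contact_force: [-2.9, 8.6, 1.6]
finger_gap: 16.2
time: 28.4
tool_pos: [580.6, -121.1, 54.5]
ee_rot: [103.0, 89.9, 119.0]
contact_force: [-3.6, 10.9, 2.9]
finger_gap: 15.8
```

```bash
python3 -m handwheel '[[[0.1,-0.5,0],0],[[0.1,-0.5,0],0],[[0.1,-0.5,0],0],[[0.1,-0.5,0],0],[[0.1,-0.5,0],0]]'
python3 -m handwheel '[[[-0.3,1,0],0],[[-0.6,1.9,0],0],[[-0.8,2.9,0],0],[[-1.4,4.8,0],0],[[-2.8,9.6,0],0],[[-5.6,19.2,0],0],[[-8.4,28.8,0],0],[[-14,48,0],0],[[-21,72,0],0],[[-28,96,10],0]]'
python3 -m handwheel '[[[-7,24,10],0],[[-14,48,30],0],[[-18,60,50],0],[[-18,60,50],0]]'
python3 - <<'E'
from h import *
s,R=tool();print(s['tool_pos'])
d=cam("side")["image"];e=cam("scene")["image"];w=cam("wrist")["image"]
f=lambda im,x,y,w,h:cv2.resize(im[y:y+h,x:x+w,::-1],(400,300),interpolation=cv2.INTER_CUBIC)
o=np.vstack([np.hstack([f(e,160,250,120,90),f(d,375,250,88,66)]),np.hstack([f(w,0,100,400,300),f(w,0,160,160,120)])])
cv2.imwrite("pics/c9.png",o)
E
```

```text
time: 28.9
tool_pos: [580.7, -121.2, 54.5]
ee_rot: [101.1, 89.8, 117.1]
contact_force: [-4.9, 14.3, 4.2]
finger_gap: 15.9
time: 29.9
tool_pos: [551.8, -25.6, 63.5]
ee_rot: [157.2, 89.9, 173.1]
contact_force: [-0.8, 0.4, -2.2]
finger_gap: 15.6
time: 30.3
tool_pos: [535.7, 34.7, 116.9]
ee_rot: [-14.3, 89.8, 1.8]
contact_force: [0.5, -0.7, -3.0]
finger_gap: 16.1
[535.68649795  34.71409089 116.86781226]
```

View pics/c9.png

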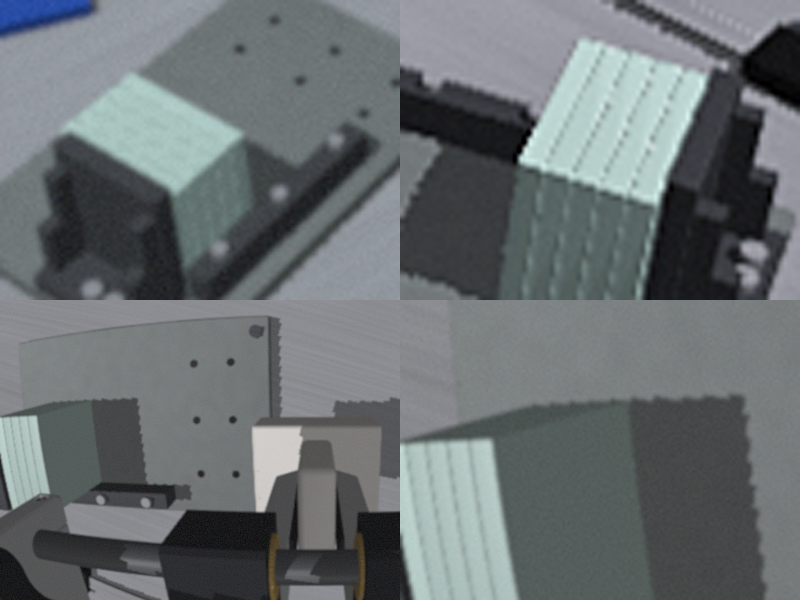

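The last picture shows a square, tight row. In the side crop the five -y edges line up from (120,160) to (255,200), and all tops are level. I'll check the corners numerically, then stand the block on the bench in front of the fixture.

```bash
python3 - <<'E'
from h import *
d=cam("scene");e=cam("side");X=(563.5,-126.8,-73.8)
inv=lambda p:np.round(Ro.from_euler("z",73.8,degrees=True).as_matrix()[:2,:2]@(p[:2]-np.array(X[:2])),1)
print("scene",[inv(onz(d,u,87)) for u in((232.9,290.5),(213.4,307.6),(199.6,272.5))],"exp (35,55),(85,55),(35,-20)")
print("side",[inv(onz(e,u,87)) for u in((415.7,258.8),(401.4,285.2),(431.1,294.4))],"exp (35,55),(35,-20),(85,-20)")
E
python3 -m handwheel '[[[-6,20,0],0],[[-11,40,-10],0],[[-11,40,-30],0],[[-11,40,-50],0],[[-11,40,-62],0],[[-11,40,-68],0],[[-11,40,-71],0],[[-11,40,-72],0],[[-11,40,-72],0],[[-11,40,-72],0]]'
python3 -m handwheel '[[[0,0,-0.5],0],[[0,0,-1],0],[[0,0,-1],0],[[0,0,-1],0]]'
```

```text
scene [array([36.2, 55.5]), array([81.7, 55.2]), array([ 36.6, -17.7])] exp (35,55),(85,55),(35,-20)
side [array([36.8, 54.6]), array([ 35.2, -18.6]), array([ 83.5, -18.1])] exp (35,55),(35,-20),(85,-20)
time: 31.55
tool_pos: [524.4, 72.9, 43.0]
ee_rot: [-11.4, 89.9, 4.6]
contact_force: [0.5, 0.0, -2.2]
finger_gap: 16.0
time: 31.95
tool_pos: [524.1, 72.9, 41.5]
ee_rot: [-1.6, 90.0, 14.4]
contact_force: [-0.5, 0.1, -2.0]
finger_gap: 15.4
```

```bash
python3 -m handwheel '[[[0,0,-0.5],0],[[0,0,-1],0],[[0,0,-1],0],[[0,0,-1],0]]'
python3 -m handwheel '[[[0,0,-0.3],0],[[0,0,-0.5],0],[[0,0,-0.5],0],[[0,0,-0.5],0]]'
```

```text
time: 32.35
tool_pos: [524.1, 72.9, 40.6]
ee_rot: [-3.3, 90.0, 12.6]
contact_force: [-1.6, 0.7, 1.3]
finger_gap: 15.7
time: 32.75
tool_pos: [524.2, 72.9, 40.6]
ee_rot: [-14.9, 90.0, 1.0]
contact_force: [-5.0, 0.3, 9.0]
finger_gap: 15.8
```

The block is standing on the bench. I'll ease the pressure, open the gripper and retreat upwards.

```bash
python3 -m handwheel '[[[0,0,0.5],0],[[0,0,0.5],0],[[0,0,0.5],0],[[0,0,0.5],0],[[0,0,0.5],0],[[0,0,0.5],0],[[0,0,0.5],0],[[0,0,0.5],0]]' 0.6
python3 -m handwheel '[[[0,0,10],0],[[0,0,35],0],[[0,0,65],0],[[0,0,100],0],[[0,0,140],0],[[0,0,140],0],[[0,0,140],0],[[0,0,140],0]]'
python3 - <<'E'
from h import *
D={n:cam(n) for n in("scene","side","wrist")}
for n in D: cv2.imwrite(f"pics/end_{n}.png",D[n]["image"][:,:,::-1])
for n,pr in(("scene",proj),("side",proj),("wrist",wproj)):
    uv=pr(D[n],[[524,73,30]])[0]
    S=ctrl.silhouettes("block",n)
    if S:
        s=min(S,key=lambda s:np.hypot(np.mean(s["box"][::2])-uv[0],np.mean(s["box"][1::2])-uv[1]))
        r=fit([(D[n],pr,s["mask"])],BLOCK,[524,73,106]);print(n,np.round(uv),np.round(s["box"]),s["mask"].sum(),np.round(r[0],1),round(r[1]))
for n in("scene","side"):
  for t in("micrometer","caliper","loupe"):
    print(n,t,[np.round(onz(D[n],s["location"],0)[:2]) for s in ctrl.spot_point(t,n)][:1])
E
```

```text
time: 33.55
tool_pos: [524.1, 72.9, 40.4]
ee_rot: [-5.3, 90.0, 10.7]
contact_force: [0.1, 0.5, -0.7]
finger_gap: 56.4
time: 34.35
tool_pos: [523.6, 72.8, 179.6]
ee_rot: [168.9, 89.9, -175.2]
contact_force: [-0.2, 0.6, -0.3]
finger_gap: 56.7
scene [301. 232.] [279. 206. 323. 257.] 1404 [524.1  73.   95. ] 212
side [285. 257.] [172. 176. 214. 223.] 1102 [2370.9 2378.   159.5] 1102
wrist [316. 229.] [274. 192. 354. 275.] 5561 [525.3  73.2 106.9] 384
scene micrometer []
scene caliper [array([ 753., -146.])]
scene loupe [array([653., 431.])]
side micrometer [array([723., 189.])]
side caliper [array([ 751., -147.])]
side loupe [array([ 630., -130.])]
```

```bash
python3 -c "
from rig import ctrl
print(ctrl.get_state()['time']); print(ctrl.finish_job())"
```

```text
34.95
the job is handed in; nothing more can be done
None
```

I righted the five blanks and closed them against the backstop, slid them flush to the fence, and stood the block back on the bench. The job was handed in at 34.95 s, and the hand-in reports no verdict.

- **Nips:** The first nip was about 15 N, held for over 1 s. I then pressed the row to a firm stop at the fence at about 19 N, and closed it again with about 15 N. The highest force I read in any push was about 20 N, against the 45 N limit.
- **Row:** The last close-up shows a tight, square row with level tops and edges in line. Its corners measured within about 2 mm of the ideal along the fence direction. Along the row they were within about 3.5 mm, the worst being a corner by the backstop. That is coarser than the 2 mm and 2.5 mm limits, so flushness and closure rest mainly on the firm stops I felt.
- **Block:** It stands at about (525, 73) mm, upright by the scene and wrist fits and clear of the fixture. The gripper is open and about 140 mm above its release height.
- **Measuring tools:** The caliper is where it was. The micrometer and loupe were found in only one view each, about 6 to 10 mm from my early estimates; no move went near either of them.

**What failed or disagreed:**
- The first grasp failed because I lifted before the fingers had closed; I repeated it with the block still standing.
- A wedge-shaped "gap" in one nip view turned out to be a shadow.
- In the final check the side camera picked a different block. The side camera also placed the loupe on the fixture, which is a false detection.

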